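# Press a jar stopper home with a T-handle screw press

## Robot

A 6-joint arm with a two-finger parallel gripper is mounted at the origin on the work surface; the furniture and walls round the work are solid. World frame = base frame: x ahead of the robot, y to its left, z up, the work surface at z = 0. Lengths are in m, angles in rad, forces in N, time in s.
With the tool pointing down it reaches from about 0.325 to 0.875 m from the base axis. Payload 4.4 kg.
Tool frame: the origin (TCP) lies at the very end of the fingers, on their centre line; the grasp point (between the pads) lies 19 mm behind it; z points along the fingers, y is the line along which they close (so a half turn about z gives the same grasp; the last joint's range is limited). The gripper opens to 85 mm and grips with 20 to 120 N. Pads are 22 mm wide; open, the fingers measure 114 mm over their backs; the gripper's body (76 mm by 85 mm) begins 54 mm behind the grasp point. The pads swing forward as they close: fully open they stand 13 mm farther back than shut.
Start: joints at [-1.423, 0.207, 1.542, -0, 1.393, -0.15], TCP at [0.169, -0.55, 0.231] pointing down, gripper open.
Joint ranges: [-2.73, 2.73], [-0.86, 2.22], [0.23, 2.46], [-1.11, 4.25], [0.08, 2.63], [-2.82, 2.82]. Speed limits (rad/s): [2.79, 2.79, 3.14, 3.14, 3.14, 3.14].

## Interface

Orientations are given as a rotation vector (axis times angle).
In Python, from bench import arm, optics gives the robot as it stands.
- The arm moves only by the tool carry_out, never from a script. Its argument "commands" is one flat list of numbers, 7 for each row, row after row: the turn, a rotation vector about the tool's x, y, z in rad, then the shift along the tool's x, y, z in m, then the opening in per cent of the stroke, from 0 (shut) to 100 (fully open). In form: [ax, ay, az, x, y, z, claw, ax, ay, az, x, y, z, claw, ...]. A call has 1 to 20 rows; each row is the pose to reach, as a shift and turn from the pose commanded when the call began, along the tool's axes at that moment; what a row does not reach only later rows make up. A row lasts 1/8 s, in which the tool goes at most 62.5 mm and 10.7 degrees, less where a joint would pass 70% of its speed; a pose out of reach is approached as far as the arm can. A call with a gripper value outside its range is refused whole. The fingers move at their own pace and stop on an object; "force" is the grip in N (left out, the last holds). Time passes only in rows, so rows that repeat a pose let the fingers close. It gives the time, the measured TCP pose, the force, the opening and the grip force at its end, in the units of the state.
- arm.read_state(): the state, without advancing time (a new reading comes with each control period).
- optics.capture(name): name is "scene" or "top"; returns a dict with "frame" (384x512x3 uint8, red, green, blue), "range_z" (384x512 float32, m along the optical axis (not along the pixel's ray), 0 where there is no reading), "K" (3x3 intrinsics, pixels), "k1" (the pictures are not rectified: a ray, as slopes to the right and down, at radius r is drawn at 1 + k1 r^2 times it, then the intrinsics apply), "rvec" (rotation vector, rad) and "tvec" (3), from world to camera coordinates, as OpenCV has them. Camera axes: x right, y down, z forward; pixel columns grow to the right and rows downward; lengths in m; the calibration is good to about 2 mm. A picture is of the moment at which its call begins.
- arm.sign_off(): hands the job in; it is judged then, once.
The state is a dict: "t": time; "joint_positions": joint angles; "qd": joint speeds; "joint_torque": joint torques, N m; "ee_pos": TCP position; "tool_rot": TCP orientation; "ft_force": force on the tool from outside, world axes, zero at the start; "ft_torque": the same for the moment, N m; "width": finger opening in m; "finger_force": force on a finger pad.
Only numpy, scipy, OpenCV 4.12 (cv2) and the standard library are available. Lean on these libraries where they do the work, as an engineer would, in place of code of your own. Each camera call takes 0.05 s, during which the arm holds its last target. There are 200 camera calls.

## Task

Wind the bench press down by its T-handle, changing from one end of the bar to the other as often as needed, until the stopper is pushed fully home in the jar's neck and the screw comes up firm on it; tighten by feel and do not overtighten. Then unwind the screw until the pad stands clear of the stopper by 5 mm or more, and let go. Drive the stopper only with the press, and leave the things standing around it alone.

Things in the scene. Friction and masses are not known exactly. Their poses are not given: they have to be found in the camera images.
- press: Bench screw press, fixed to the table: base plate 150 x 190 x 12 mm, two upright 16 mm columns at y = +-70 mm, and a cross beam 38 mm wide and 172 mm long, its top 162 mm above the table (nuts on the columns and the boss round the screw reach 174 mm). Origin: centre of the base's underside, on the vertical screw axis; z up. It stands turned up to 0.6 rad either way.
- handle_hub (a point): Centre of the T-handle on top of the screw: on the screw axis, at the height of the bar's axis (at most about 246 mm above the table). The bar is round steel, 10 mm thick, 130 mm long, level, with 17 mm black balls at its ends and a 24 mm hub. x: along the bar; z up.
- handle_end_a (a point): Grasp point on the axis of the bar's first arm, 46 mm from the hub along the bar's +x.
- handle_end_b (a point): Grasp point on the axis of the other arm, 46 mm from the hub along the bar's -x.
- pad_face (a point): Centre of the underside of the pressure pad (steel disc 34 mm across) at the lower end of the screw; always 125 mm below the hub. It starts about 7 to 24 mm above the stopper.
- jar: Small stoneware jar, about 66 mm tall, 69 mm across, held in the press's round nest under the screw; it cannot move, but jars sit up to 3 mm higher or lower than usual. Origin: centre of its underside. The jars are hand-thrown: the neck's rim lies 63 to 69 mm above the origin, so how far the stopper must go has to be felt.
- stopper: Wood-topped stopper: wooden head 40 mm across, 13 mm thick; cork plug 21 mm across, 23 mm long, pointing down into the jar's neck. Origin: centre of the head's top face; own z points down. At first the head's underside stands 10 mm above the rim; fully home it sits on the rim, origin 76 to 82 mm above the jar's (the rim's height differs). The neck resists with about 9 N all the way down.
- spare_stopper: A like stopper lying ready, standing on its wooden head on the table; bystander. Origin: centre of its underside.
- tasting_cup: White tasting cup, 48 mm across, 35 mm tall, on the table; bystander. Origin: centre of its underside.
- tape_roll: Roll of brown tape lying flat, 92 mm across, 24 mm tall; bystander. Origin: centre of its underside.
- ram: The pressure pad itself (see pad_face): steel disc 34 mm across, 12 mm tall; origin at the centre of its underside. Each 10 N it presses adds about 0.04 N m at the handle, so torque hardly rises while the stopper slides, then climbs once its head meets the rim. Firm: 40 N or more on the stopper for a moment; above 150 N (about 0.6 N m at the handle) is overtightened; the two are little more than 0.1 rad of turn apart.
- thandle: The T-handle with its screw; origin and axes as handle_hub. Turned clockwise seen from above, handle and pad go down together, 24 mm per full turn (12 mm per half turn). Friction of about 0.06 N m both ways; it stays where it is left, but let go while tight it springs back to a light pressure of about 15 N.
Not all that is in view belongs to the job. Of the things like the press, leave any that is orange or yellow; of the rest the larger one is meant.

How it is judged:
On the way, in this order (a step that is already met when the one before it is completed fails the run):
1. the stopper is fully home and the pad bears on it with 40 N or more for 0.2 s (z of stopper in the frame of jar between 0.075 and 0.083 m and angle between the z axis of stopper and the z axis of jar, either way round below 0.07 rad and contact force between ram and stopper above 40 N), for 0.2 s.
2. the pad is wound back clear of the stopper by 5 mm or more (z of pad_face in the frame of stopper below -0.005 m), for 0.2 s.
At the end, for the whole second after the job is handed in: The stopper is upright (within 0.07 rad) and at rest, its top where a seated stopper's lies (75 to 83 mm above the jar's origin), and the pad's face is at least 5 mm above its top (z of stopper in the frame of jar between 0.075 and 0.083 m and angle between the z axis of stopper and the z axis of jar, either way round below 0.07 rad and z of pad_face in the frame of stopper below -0.005 m and linear speed of stopper below 0.01 m/s); the robot touches nothing.
It fails at once if the pad presses on the stopper with more than 150 N (contact force between ram and stopper above 150 N).
It fails at once if the robot itself touches the stopper (contact force between any of the fingers, the arm and stopper above 1 N).
It fails at once if the spare stopper is moved more than 15 mm (distance of spare_stopper from where it was at the start of the episode above 0.015 m).
It fails at once if the tasting cup is moved more than 15 mm (distance of tasting_cup from where it was at the start of the episode above 0.015 m).
It fails at once if the tape roll is moved more than 15 mm (distance of tape_roll from where it was at the start of the episode above 0.015 m).
It also fails if it takes over 72 s, if anything falls off the work surface, if the arm or the gripper's body presses on something with over 40 N, if the wrist force passes 120 N, or if a joint passes its speed limit or range.

## Working session

There is one attempt and no reset: what is moved stays moved. The work goes in short steps, Python scripts to look and compute and a tool call to move; the robot and the scene stay as the last step left them, time stands still between calls to the robot, and variables do not carry over. Pictures are saved under pics/ and viewed, at most 10 in all, crops included, and the job is handed in when it is done.

Besides the shell and the picture viewer there is one more tool, called after ">>>" by a JSON object that holds its "method" and its "body". carry_out: Moves the arm, as the interface text tells. Its arguments: {"type":"object","properties":{"commands":{"type":"array","items":{"type":"number"}},"force":{"type":"number"}},"required":["commands"]}

```bash
mkdir -p pics; ls; python3 - <<'E'
from bench import arm, optics
import cv2, numpy as np
s=arm.read_state()
for k,v in s.items(): print(k,np.round(v,4))
for n in("scene","top"):
    c=optics.capture(n); cv2.imwrite(f"pics/{n}0.png",cv2.cvtColor(c["frame"],cv2.COLOR_RGB2BGR)); np.savez(f"{n}0.npz",**c)
    R=cv2.Rodrigues(np.array(c["rvec"]))[0]; print(n,c["K"],c["k1"],-R.T@np.array(c["tvec"]), R[2])
E
```

```text
pics
t 0.0
joint_positions [-1.4235  0.2075  1.543   0.      1.3935 -0.1505]
qd [ 0.001  -0.0005  0.0012  0.0013 -0.0004  0.0005]
joint_torque [-1.60000e-03 -3.83042e+01 -2.91595e+01 -3.00000e-04  1.06000e-02
  0.00000e+00]
ee_pos [ 0.1686 -0.5489  0.2301]
tool_rot [-3.1045 -0.4657 -0.    ]
ft_force [ 1.5118  0.7767 -0.0132]
ft_torque [-0.009  -0.0478 -0.0348]
finger_force 0.0
width 0.0853
scene [[362.60640704   0.         261.53485158]
 [  0.         362.60640704 189.66117226]
 [  0.           0.           1.        ]] -0.013065191722495675 [-0.01316209  0.61279708  0.6182563 ] [ 0.61254229 -0.61070715 -0.50182539]
top [[491.765959     0.         257.94862301]
 [  0.         491.765959   202.02094211]
 [  0.           0.           1.        ]] 0.009366349642111952 [0.46728686 0.06297192 1.60459669] [ 0.06355876 -0.01443145 -0.99787375]
```

View pics/scene0.png

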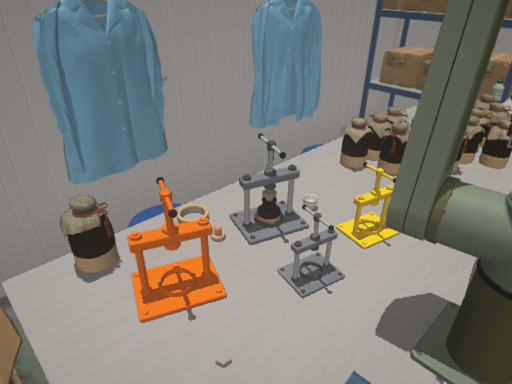

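View pics/top0.png

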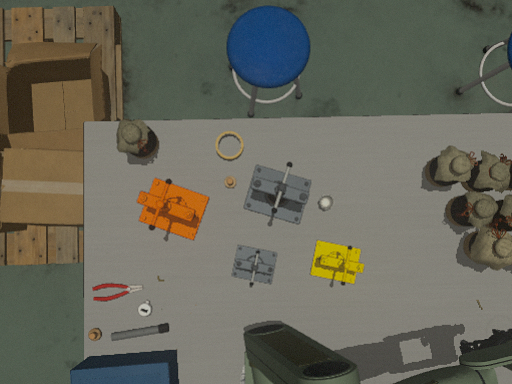

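The press candidates in the top view are orange (173,208), yellow (337,262), small grey (255,264) and large grey (277,193). Orange and yellow are excluded. Of the two grey ones, (277,193) is larger and holds the jar, so it is the one meant. I'll confirm it in a crop and measure it.

```bash
cat > h.py <<'E'
import numpy as np, cv2
from bench import arm, optics
def load(n): return dict(np.load(n+"0.npz"))
def slopes(c,uv):
    D=np.array([float(c["k1"]),0,0,0,0])
    return cv2.undistortPoints(np.float64(uv).reshape(-1,1,2),c["K"],D)[:,0]
def ray(c,uv):
    R=cv2.Rodrigues(np.array(c["rvec"]))[0]; s=slopes(c,uv)
    d=np.c_[s,np.ones(len(s))]@R; return -R.T@np.array(c["tvec"]),d
def plane(c,uv,z):
    o,d=ray(c,uv); return o+d*((z-o[2])/d[:,2])[:,None]
def cloud(c,box):
    u0,v0,u1,v1=box; g=np.mgrid[v0:v1,u0:u1]; v,u=g[0].ravel(),g[1].ravel()
    z=c["range_z"][v,u]; k=z>0; o,d=ray(c,np.c_[u,v][k]); return o+d*z[k][:,None],np.c_[u,v][k]
def proj(c,P):
    return cv2.projectPoints(np.float64(P).reshape(-1,1,3),np.array(c["rvec"]),np.array(c["tvec"]),c["K"],np.array([float(c["k1"]),0,0,0,0]))[0][:,0]
E
python3 - <<'E'
from h import *
a=[]
for n,(u0,v0,u1,v1) in(("top",(235,150,335,230)),("scene",(220,120,330,245))):
    c=load(n); P,uv=cloud(c,(u0,v0,u1,v1))
    if n=="top": u=load(n)
    b=P[(P[:,2]>.19)&(P[:,2]<.27)]; print(n,len(b),b.mean(0),b.min(0),b.max(0))
    m=b.mean(0); U,S,V=np.linalg.svd((b-m)[:,:2],full_matrices=False); t=(b-m)[:,:2]@V[0]; print("dir",V[0],t.min(),t.max(),"mid",m[:2]+V[0]*(t.min()+t.max())/2, "zmax pct",np.percentile(b[:,2],[5,50,90,99]))
    q=P[(P[:,2]>.006)&(P[:,2]<.02)]; r=cv2.minAreaRect((q[:,:2]*1000).astype(np.float32)); print("base",r)
    q=P[(P[:,2]>.15)&(P[:,2]<.18)]; r=cv2.minAreaRect((q[:,:2]*1000).astype(np.float32)); print("beam",r)
    im=cv2.cvtColor(c["frame"][v0:v1,u0:u1],cv2.COLOR_RGB2BGR); im=cv2.resize(im,None,fx=4,fy=4,interpolation=cv2.INTER_CUBIC); a.append(im)
H=max(i.shape[0] for i in a); a=[cv2.copyMakeBorder(i,0,H-i.shape[0],0,0,0) for i in a]
o=np.hstack(a); o=cv2.resize(o,None,fx=800/o.shape[1],fy=800/o.shape[1]); cv2.imwrite("pics/crop.png",o)
c=load("top")
for nm,box in(("cup",(312,190,340,215)),("tape",(210,125,250,165)),("spare",(220,172,240,192)),("small",(230,240,280,290))):
    P,_=cloud(c,box); q=P[P[:,2]>.01]; print(nm,q[:,:2].min(0),q[:,:2].max(0),q[:,2].max())
E
```

```text
top 239 [ 0.59129497 -0.02130726  0.25115111] [ 0.52216953 -0.05122425  0.19066884] [0.66281769 0.00802156 0.26164178]
dir [-0.94093177  0.33859621] -0.07545164341009099 0.07345943880908021 mid [ 0.59223223 -0.02164453] zmax pct [0.24473641 0.25116173 0.25729379 0.26093066]
base ((608.6865234375, -48.063018798828125), (323.900390625, 258.8308410644531), 88.70784759521484)
beam ((592.4817504882812, -22.0167236328125), (171.23162841796875, 38.654300689697266), 72.27870178222656)
scene 281 [ 0.58629228 -0.0165214   0.23761092] [ 0.52273947 -0.05165239  0.19178391] [0.66113546 0.00929769 0.25863681]
dir [-0.94202454  0.33554397] -0.07987977346053117 0.0668849043635776 mid [ 0.59241302 -0.01870158] zmax pct [0.19896868 0.24606671 0.25333397 0.25740205]
base ((589.2272338867188, -30.061294555664062), (335.2160949707031, 150.46939086914062), 72.22389221191406)
beam ((466.0813293457031, 16.702125549316406), (171.20513916015625, 302.5225524902344), 73.60380554199219)
cup [ 0.52410081 -0.20930459] [ 0.59069148 -0.13497938] 0.04009313713351936
tape [0.70950082 0.0673157 ] [0.80186996 0.18871766] 0.033964097354316714
spare [0.61629824 0.11277142] [0.65582235 0.14886237] 0.04103830122009233
small [ 0.30194445 -0.0151133 ] [0.44286722 0.12895097] 0.18185626949568556
```

View pics/crop.png

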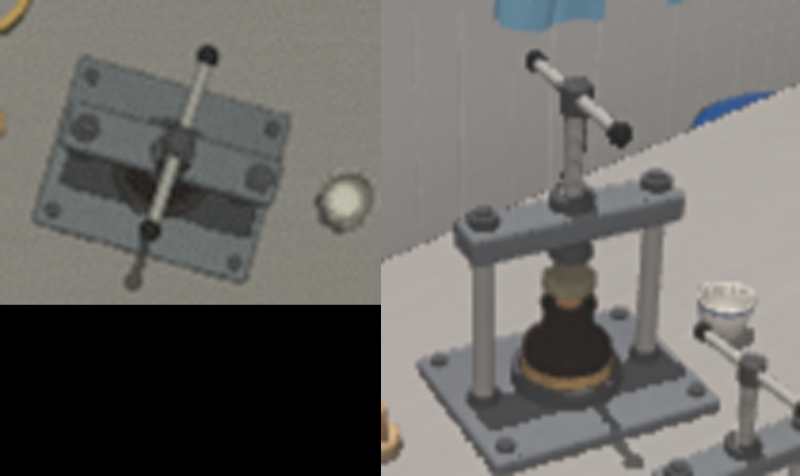

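The crop shows the large grey press with the jar and stopper in its nest. Its T-handle hub is at about top pixel (279,188), with balls at (289,164) and (273,210). I take this press as confirmed. Next I raise the tool and go above the near arm of the bar.

>>> {"method": "carry_out", "body": {"commands": [0,0,0,0,0,-0.06,60,0,0,0,0,0,-0.1,60,0,0,-2.498,0.523,-0.409,-0.1,60,0,0,-2.498,0.523,-0.409,-0.1,60,0,0,-2.498,0.523,-0.409,-0.1,60,0,0,-2.498,0.523,-0.409,-0.1,60,0,0,-2.498,0.523,-0.409,-0.1,60,0,0,-2.498,0.523,-0.409,-0.1,60,0,0,-2.498,0.523,-0.409,-0.1,60,0,0,-2.498,0.523,-0.409,-0.1,60,0,0,-2.498,0.523,-0.409,-0.1,60,0,0,-2.498,0.523,-0.409,-0.1,60,0,0,-2.498,0.523,-0.409,-0.1,60,0,0,-2.498,0.523,-0.409,-0.1,60,0,0,-2.498,0.523,-0.409,-0.1,60,0,0,-2.498,0.523,-0.409,-0.1,60,0,0,-2.498,0.523,-0.409,-0.1,60,0,0,-2.498,0.523,-0.409,-0.1,60], "force": 40}}

```text
t: 2.35
ee_pos: [0.5485, -0.0052, 0.331]
tool_rot: [-0.542, -3.094, -0.0]
ft_force: [-0.7, 0.5, 0.3]
width: 0.0512
finger_force: 0.0
```

>>> {"method": "carry_out", "body": {"commands": [0,0,0,0,0,0.05,60,0,0,0,0,0,0.09,60,0,0,0,0,0,0.105,60,0,0,0,0,0,0.105,60]}}

```text
t: 2.85
ee_pos: [0.5483, -0.0052, 0.2257]
tool_rot: [-0.541, -3.093, -0.0]
ft_force: [-0.5, -1.0, 0.5]
width: 0.0515
finger_force: 0.0
```

```bash
cat >> h.py <<'E'
HUB=np.array([.5923,-.0215])
def feel(n=8):
    F=[];T=[]
    for i in range(n):
        optics.capture("top"); s=arm.read_state(); F.append(s["ft_force"]); T.append(s["ft_torque"])
    F=np.array(F);T=np.array(T); p=np.array(s["ee_pos"])
    R=cv2.Rodrigues(np.array(s["tool_rot"]))[0]; r=p[:2]-HUB
    M=r[0]*F[:,1]-r[1]*F[:,0]+T[:,2]
    print("t %.2f"%s["t"],"p",p.round(4),"yaw %.3f"%np.arctan2(R[1,0],R[0,0]),"rad %.4f posang %.3f"%(np.hypot(*r),np.arctan2(r[1],r[0])),"q6 %.3f w %.4f"%(s["joint_positions"][5],s["width"]))
    print(" F",F.mean(0).round(2),F.std(0).round(2),"T",T.mean(0).round(3),T.std(0).round(3),"Ftool",(R.T@F.mean(0)).round(2),"Mz %.3f sd %.3f"%(M.mean(),M.std()))
E
python3 - <<'E'
from h import *
feel(4)
c=optics.capture("scene"); im=c["frame"][100:220,210:350]
cv2.imwrite("pics/s1.png",cv2.cvtColor(cv2.resize(im,None,fx=5,fy=5,interpolation=2),4))
E
```

```text
t 3.05 p [ 0.5502 -0.0055  0.2286] yaw 2.796 rad 0.0451 posang 2.779 q6 -1.392 w 0.0512
 F [ 0.34 -0.1   0.11] [0.27 0.41 0.27] T [ 0.006 -0.052  0.014] [0.01  0.021 0.02 ] Ftool [-0.36  0.02 -0.11] Mz 0.013 sd 0.034
```

View pics/s1.png

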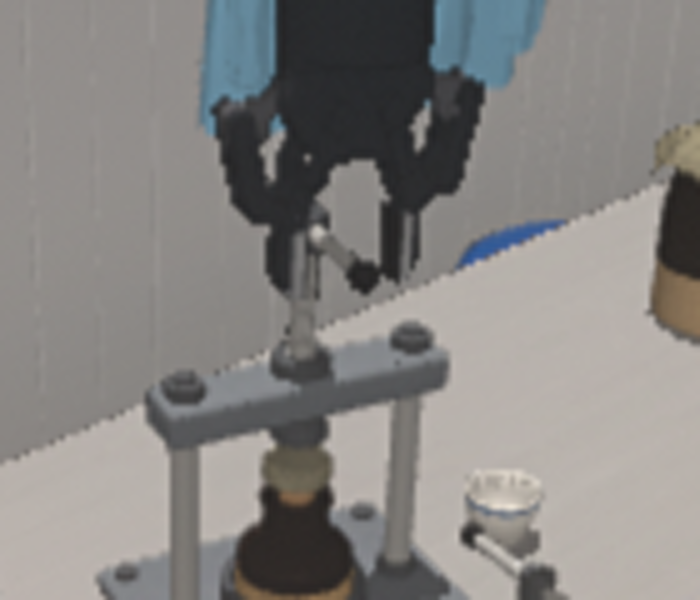

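The picture shows the fingers straddling the near arm of the bar, at crop (340,245). I close on it.

>>> {"method": "carry_out", "body": {"commands": [0,0,0,0,0,0,0,0,0,0,0,0,0,0,0,0,0,0,0,0,0,0,0,0,0,0,0,0], "force": 40}}

```text
t: 3.6
ee_pos: [0.5487, -0.0055, 0.2267]
tool_rot: [0.541, 3.094, -0.001]
ft_force: [-1.4, -1.6, 2.7]
width: 0.0083
finger_force: 39.0
```

```bash
python3 - <<'E'
from h import *
feel(6)
for k in range(1,21):
    f=k*.18
    print("%.2f %.4f %.4f %.4f"%(f,-.046*(1-np.cos(f)),.046*np.sin(f),.024*f/2/np.pi),end=" | ")
E
```

```text
t 3.90 p [ 0.5487 -0.0054  0.2267] yaw 2.796 rad 0.0464 posang 2.788 q6 -1.392 w 0.0085
 F [-1.81 -0.85  4.04] [0.32 0.37 0.44] T [-0.216  0.32  -0.127] [0.04  0.027 0.024] Ftool [ 1.42 -1.41 -4.04] Mz -0.061 sd 0.032
0.18 -0.0007 0.0082 0.0007 | 0.36 -0.0029 0.0162 0.0014 | 0.54 -0.0065 0.0237 0.0021 | 0.72 -0.0114 0.0303 0.0028 | 0.90 -0.0174 0.0360 0.0034 | 1.08 -0.0243 0.0406 0.0041 | 1.26 -0.0319 0.0438 0.0048 | 1.44 -0.0400 0.0456 0.0055 | 1.62 -0.0483 0.0459 0.0062 | 1.80 -0.0565 0.0448 0.0069 | 1.98 -0.0643 0.0422 0.0076 | 2.16 -0.0716 0.0382 0.0083 | 2.34 -0.0780 0.0330 0.0089 | 2.52 -0.0834 0.0268 0.0096 | 2.70 -0.0876 0.0197 0.0103 | 2.88 -0.0904 0.0119 0.0110 | 3.06 -0.0918 0.0037 0.0117 | 3.24 -0.0918 -0.0045 0.0124 | 3.42 -0.0902 -0.0126 0.0131 | 3.60 -0.0873 -0.0204 0.0138 |
```

>>> {"method": "carry_out", "body": {"commands": [0,0,0.18,-0.0007,0.0082,0.0007,0,0,0,0.36,-0.0029,0.0162,0.0014,0,0,0,0.54,-0.0065,0.0237,0.0021,0,0,0,0.72,-0.0114,0.0303,0.0028,0,0,0,0.9,-0.0174,0.036,0.0034,0,0,0,1.08,-0.0243,0.0406,0.0041,0,0,0,1.26,-0.0319,0.0438,0.0048,0,0,0,1.44,-0.04,0.0456,0.0055,0]}}

```text
t: 4.9
ee_pos: [0.6035, 0.0245, 0.2213]
tool_rot: [2.45, 1.963, 0.005]
ft_force: [2.6, -1.1, 2.8]
width: 0.0087
finger_force: 39.0
```

```bash
python3 - <<'E'
from h import *
feel(10)
c=load("scene"); P,uv=cloud(c,(255,170,285,225))
# stopper/pad silhouette along screw axis, project heights
R=np.r_[0]
for z in np.arange(.06,.16,.01): print(round(z,3),proj(c,[[*HUB,z]])[0].round(1),end=' ')
E
```

```text
t 5.40 p [0.6026 0.0243 0.2214] yaw 1.357 rad 0.0470 posang 1.350 q6 0.110 w 0.0080
 F [4.13 0.46 2.67] [1.12 0.62 0.62] T [ 0.052 -0.65   0.102] [0.052 0.196 0.047] Ftool [ 1.33  3.95 -2.65] Mz -0.083 sd 0.021
0.06 [268.8 204.8] 0.07 [268.9 201.9] 0.08 [269.  198.9] 0.09 [269.1 195.9] 0.1 [269.2 192.8] 0.11 [269.3 189.7] 0.12 [269.4 186.6] 0.13 [269.5 183.5] 0.14 [269.6 180.3] 0.15 [269.8 177.1]
```

>>> {"method": "carry_out", "body": {"commands": [0,0,0.18,-0.0007,0.0082,0.0007,0,0,0,0.36,-0.0029,0.0162,0.0014,0,0,0,0.54,-0.0065,0.0237,0.0021,0,0,0,0.72,-0.0114,0.0303,0.0028,0,0,0,0.9,-0.0174,0.036,0.0034,0,0,0,1.08,-0.0243,0.0406,0.0041,0,0,0,1.26,-0.0319,0.0438,0.0048,0,0,0,1.44,-0.04,0.0456,0.0055,0,0,0,1.62,-0.0483,0.0459,0.0062,0,0,0,1.8,-0.0565,0.0448,0.0069,0,0,0,1.98,-0.0643,0.0422,0.0076,0,0,0,2.16,-0.0716,0.0382,0.0083,0,0,0,2.34,-0.078,0.033,0.0089,0,0,0,2.45,-0.0814,0.0293,0.0094,0]}}

```text
t: 7.15
ee_pos: [0.6142, -0.0648, 0.2124]
tool_rot: [2.677, -1.64, 0.01]
ft_force: [5.8, -7.5, 3.1]
width: 0.0087
finger_force: 39.2
```

```bash
python3 - <<'E'
from h import *
feel(4);feel(4)
c=optics.capture("scene"); np.savez("scene1.npz",**c); im=c["frame"][100:220,210:350]
cv2.imwrite("pics/s2.png",cv2.cvtColor(cv2.resize(im,None,fx=5,fy=5,interpolation=2),4))
E
```

```text
t 7.35 p [ 0.6141 -0.0648  0.2124] yaw -1.095 rad 0.0485 posang -1.105 q6 2.424 w 0.0086
 F [ 5.3  -6.62  2.37] [0.46 0.69 0.21] T [-1.067 -0.832 -0.13 ] [0.054 0.037 0.028] Ftool [ 8.32 -1.68 -2.31] Mz -0.045 sd 0.028
t 7.55 p [ 0.6141 -0.0648  0.2124] yaw -1.095 rad 0.0485 posang -1.105 q6 2.424 w 0.0087
 F [ 5.07 -6.93  2.79] [0.26 0.22 0.32] T [-1.083 -0.819 -0.153] [0.011 0.035 0.037] Ftool [ 8.5  -1.34 -2.73] Mz -0.084 sd 0.051
```

View pics/s2.png

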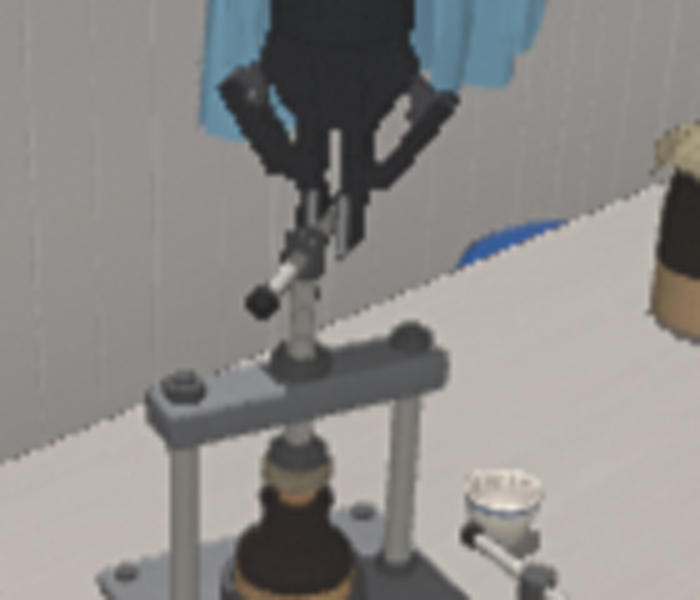

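The bar is turned, and the pad (crop (300,450)) is now just above the stopper head (crop (300,480)). I change to the other end.

>>> {"method": "carry_out", "body": {"commands": [0,0,0,0,0,0,60,0,0,0,0,0,0,60,0,0,0,0,0,-0.03,60,0,0,0,0,0,-0.07,60,0,0,-1.5,-0.0945,0,-0.07,60,0,0,-1.5,-0.0945,0,-0.07,60,0,0,-1.5,-0.0945,0,-0.07,60,0,0,-1.5,-0.0945,0,-0.07,60,0,0,-1.5,-0.0945,0,-0.07,60,0,0,-1.5,-0.0945,0,-0.07,60,0,0,-1.5,-0.0945,0,-0.07,60,0,0,-1.5,-0.0945,0,-0.07,60,0,0,-3.14,-0.0945,0,-0.07,60,0,0,-3.14,-0.0945,0,-0.07,60,0,0,-3.14,-0.0945,0,-0.07,60,0,0,-3.14,-0.0945,0,-0.07,60,0,0,-3.14,-0.0945,0,-0.07,60,0,0,-3.14,-0.0945,0,-0.07,60,0,0,-3.14,-0.0945,0,-0.07,60,0,0,-3.14,-0.0945,0,-0.07,60]}}

```text
t: 10.1
ee_pos: [0.5683, 0.0228, 0.2802]
tool_rot: [-1.809, -2.564, 0.003]
ft_force: [0.1, -0.0, -0.3]
width: 0.0512
finger_force: 0.0
```

```bash
python3 - <<'E'
from h import *
feel(4)
c=optics.capture("top"); P,uv=cloud(c,(235,150,335,230)); b=P[(P[:,2]>.22)&(P[:,2]<.262)]
k=np.hypot(*(b[:,:2]-HUB).T)<.085; b=b[k]; print(len(b),b.mean(0),np.percentile(b[:,2],[5,50,95]))
c=optics.capture("scene");np.savez("scene2.npz",**c)
P,uv=cloud(c,(235,110,300,185)); b=P[(P[:,2]>.215)&(P[:,2]<.25)]; k=np.hypot(*(b[:,:2]-HUB).T)<.085; b=b[k]
m=b.mean(0); U,S,V=np.linalg.svd((b-m)[:,:2],full_matrices=False); t=(b-m)[:,:2]@V[0]
print(len(b),"mid",m[:2]+V[0]*(t.min()+t.max())/2,t.min(),t.max(),"ang",np.arctan2(V[0,1],V[0,0]),np.percentile(b[:,2],[5,50,95]))
E
```

```text
t 10.30 p [0.5689 0.0226 0.2806] yaw 1.903 rad 0.0499 posang 2.059 q6 -0.445 w 0.0512
 F [-0.21 -0.25  0.29] [0.22 0.33 0.87] T [ 0.016 -0.027 -0.031] [0.031 0.019 0.02 ] Ftool [-0.17 -0.28 -0.29] Mz -0.016 sd 0.025
22 [ 0.62099387 -0.08276659  0.23668717] [0.23101442 0.23663444 0.24177505]
175 mid [ 0.59016787 -0.02051607] -0.08474735488748626 0.06195089781965754 ang 2.012284643896277 [0.22287012 0.23408645 0.24154528]
```

>>> {"method": "carry_out", "body": {"commands": [0,0,-0.14,-0.0049,0.0021,0,60,0,0,-0.14,-0.0049,0.0021,0.04,60,0,0,-0.14,-0.0049,0.0021,0.068,60,0,0,-0.14,-0.0049,0.0021,0.068,60,0,0,-0.14,-0.0049,0.0021,0.068,0,0,0,-0.14,-0.0049,0.0021,0.068,0,0,0,-0.14,-0.0049,0.0021,0.068,0,0,0,-0.14,-0.0049,0.0021,0.068,0]}}

```text
t: 11.4
ee_pos: [0.574, 0.0182, 0.2153]
tool_rot: [1.636, 2.679, 0.002]
ft_force: [-2.8, 0.7, 5.8]
width: 0.0087
finger_force: 39.1
```

```bash
sed -i 's/^HUB=.*/HUB=np.array([.5931,-.0222])/' h.py; python3 - <<'E'
from h import *
feel(8)
E
```

```text
t 11.80 p [0.574  0.0183 0.2153] yaw 2.045 rad 0.0448 posang 2.012 q6 -0.593 w 0.0082
 F [-2.11 -0.34  5.9 ] [0.27 0.6  0.53] T [-0.007  0.32  -0.177] [0.019 0.047 0.027] Ftool [ 0.65 -2.02 -5.9 ] Mz -0.085 sd 0.030
```

```bash
python3 - <<'E'
from h import *
n=optics.capture("scene")
for c in (load("scene"),dict(np.load("scene1.npz")),n):
    f=c["frame"].astype(int)
    print([tuple(f[v,268:272].mean(0).astype(int)) for v in range(184,204)])
E
```

```text
[(np.int64(66), np.int64(66), np.int64(67)), (np.int64(65), np.int64(64), np.int64(65)), (np.int64(66), np.int64(65), np.int64(66)), (np.int64(66), np.int64(65), np.int64(66)), (np.int64(65), np.int64(64), np.int64(65)), (np.int64(73), np.int64(71), np.int64(66)), (np.int64(87), np.int64(82), np.int64(70)), (np.int64(90), np.int64(85), np.int64(72)), (np.int64(90), np.int64(84), np.int64(71)), (np.int64(90), np.int64(84), np.int64(71)), (np.int64(95), np.int64(90), np.int64(75)), (np.int64(102), np.int64(95), np.int64(79)), (np.int64(104), np.int64(97), np.int64(81)), (np.int64(103), np.int64(97), np.int64(81)), (np.int64(110), np.int64(94), np.int64(75)), (np.int64(120), np.int64(94), np.int64(70)), (np.int64(100), np.int64(78), np.int64(59)), (np.int64(58), np.int64(49), np.int64(42)), (np.int64(45), np.int64(39), np.int64(37)), (np.int64(44), np.int64(40), np.int64(38))]
[(np.int64(103), np.int64(101), np.int64(100)), (np.int64(121), np.int64(119), np.int64(115)), (np.int64(122), np.int64(119), np.int64(115)), (np.int64(121), np.int64(118), np.int64(113)), (np.int64(106), np.int64
[... 892 characters left out ...]
), np.int64(101), np.int64(98)), (np.int64(72), np.int64(71), np.int64(70)), (np.int64(66), np.int64(66), np.int64(66)), (np.int64(67), np.int64(66), np.int64(67)), (np.int64(67), np.int64(67), np.int64(68)), (np.int64(67), np.int64(67), np.int64(66)), (np.int64(86), np.int64(81), np.int64(72)), (np.int64(103), np.int64(97), np.int64(81)), (np.int64(109), np.int64(101), np.int64(85)), (np.int64(107), np.int64(100), np.int64(83)), (np.int64(109), np.int64(96), np.int64(78)), (np.int64(124), np.int64(97), np.int64(73)), (np.int64(103), np.int64(80), np.int64(61)), (np.int64(60), np.int64(49), np.int64(43)), (np.int64(46), np.int64(40), np.int64(38)), (np.int64(45), np.int64(40), np.int64(39))]
```

The stopper's lower edge (v≈198) has not moved between the pictures and the pad is at about contact, so home should come after about 25 ± 1.5 mm of travel in all. I wind 1.98 rad more.

>>> {"method": "carry_out", "body": {"commands": [0,0,0.18,-0.0007,0.0082,0.0007,0,0,0,0.36,-0.0029,0.0162,0.0014,0,0,0,0.54,-0.0065,0.0237,0.0021,0,0,0,0.72,-0.0114,0.0303,0.0028,0,0,0,0.9,-0.0174,0.036,0.0034,0,0,0,1.08,-0.0243,0.0406,0.0041,0,0,0,1.26,-0.0319,0.0438,0.0048,0,0,0,1.44,-0.04,0.0456,0.0055,0]}}

```text
t: 12.85
ee_pos: [0.6323, 0.0029, 0.2096]
tool_rot: [3.0, 0.928, 0.0]
ft_force: [-4.6, -1.2, 7.0]
width: 0.0084
finger_force: 39.1
```

```bash
python3 - <<'E'
from h import *
feel(5)
f=optics.capture("scene")["frame"].astype(int)
print([[int(x) for x in f[v,268:272].mean(0)] for v in range(190,204)])
E
```

```text
t 13.10 p [0.6322 0.0028 0.2095] yaw 0.605 rad 0.0465 posang 0.568 q6 0.834 w 0.0086
 F [-3.36 -0.78  6.21] [0.49 0.98 0.66] T [-0.229  0.593 -0.12 ] [0.059 0.086 0.029] Ftool [-3.21 -1.26 -6.22] Mz -0.067 sd 0.030
[[93, 90, 89], [71, 70, 70], [67, 67, 68], [68, 67, 68], [66, 65, 66], [70, 68, 67], [97, 92, 78], [106, 99, 83], [109, 101, 84], [107, 100, 83], [89, 78, 65], [56, 49, 43], [46, 40, 38], [45, 41, 39]]
```

The head has moved down by about 5.5 mm, which leaves about 4.5 mm. I continue more slowly.

>>> {"method": "carry_out", "body": {"commands": [0,0,0.09,-0.0002,0.0041,0.0003,0,0,0,0.18,-0.0007,0.0082,0.0007,0,0,0,0.27,-0.0017,0.0123,0.001,0,0,0,0.36,-0.0029,0.0162,0.0014,0,0,0,0.45,-0.0046,0.02,0.0017,0,0,0,0.54,-0.0065,0.0237,0.0021,0,0,0,0.63,-0.0088,0.0271,0.0024,0]}}

```text
t: 14.02
ee_pos: [0.6401, -0.0241, 0.2072]
tool_rot: [3.14, -0.042, -0.0]
ft_force: [-4.5, 0.7, 6.4]
width: 0.0086
finger_force: 39.1
```

```bash
python3 - <<'E'
from h import *
feel(5)
f=optics.capture("scene")["frame"].astype(int)
print([[int(x) for x in f[v,268:272].mean(0)] for v in range(190,204)])
E
```

```text
t 14.28 p [ 0.64   -0.0242  0.2072] yaw -0.024 rad 0.0470 posang -0.042 q6 1.423 w 0.0085
 F [-4.15 -0.27  6.23] [0.21 0.21 0.4 ] T [-0.096  0.715 -0.028] [0.043 0.042 0.026] Ftool [-4.14  0.38 -6.23] Mz -0.049 sd 0.024
[[116, 113, 109], [84, 82, 80], [70, 69, 70], [69, 68, 69], [70, 70, 71], [68, 67, 68], [76, 74, 70], [104, 98, 83], [111, 104, 87], [110, 103, 86], [102, 95, 80], [62, 57, 51], [47, 41, 40], [46, 41, 39]]
```

>>> {"method": "carry_out", "body": {"commands": [0,0,0.05,0,0.0023,0.0002,0,0,0,0.1,-0.0002,0.0046,0.0004,0,0,0,0.15,-0.0005,0.0069,0.0006,0,0,0,0.2,-0.0009,0.0091,0.0008,0]}}

```text
t: 14.82
ee_pos: [0.6389, -0.033, 0.2064]
tool_rot: [3.121, -0.353, -0.0]
ft_force: [-4.0, -0.6, 6.9]
width: 0.0088
finger_force: 39.1
```

```bash
python3 - <<'E'
from h import *
feel(6)
E
```

```text
t 15.12 p [ 0.6389 -0.0331  0.2065] yaw -0.224 rad 0.0471 posang -0.233 q6 1.609 w 0.0084
 F [-4.39 -0.19  6.52] [0.36 0.76 0.43] T [-0.05   0.727 -0.007] [0.048 0.04  0.023] Ftool [-4.23  1.17 -6.52] Mz -0.064 sd 0.048
```

>>> {"method": "carry_out", "body": {"commands": [0,0,0.04,0,0.0018,0.0002,0,0,0,0.08,-0.0001,0.0037,0.0003,0,0,0,0.12,-0.0003,0.0055,0.0005,0]}}

```text
t: 15.5
ee_pos: [0.6374, -0.0382, 0.206]
tool_rot: [3.094, -0.539, 0.0]
ft_force: [-4.1, -0.4, 6.8]
width: 0.0086
finger_force: 39.1
```

```bash
python3 - <<'E'
from h import *
feel(5)
f=optics.capture("scene")["frame"].astype(int)
print([[int(x) for x in f[v,268:272].mean(0)] for v in range(194,204)])
E
```

```text
t 15.75 p [ 0.6374 -0.0383  0.206 ] yaw -0.344 rad 0.0471 posang -0.348 q6 1.720 w 0.0083
 F [-4.11  0.18  6.92] [0.39 0.41 0.62] T [-0.002  0.741  0.018] [0.039 0.026 0.028] Ftool [-3.93  1.22 -6.92] Mz -0.040 sd 0.028
[[68, 68, 68], [68, 67, 68], [70, 69, 68], [97, 91, 78], [108, 101, 85], [111, 104, 87], [109, 102, 85], [75, 69, 59], [51, 45, 42], [46, 41, 39]]
```

>>> {"method": "carry_out", "body": {"commands": [0,0,0.03,0,0.0014,0.0001,0,0,0,0.06,-0.0001,0.0028,0.0002,0]}}

```text
t: 16.05
ee_pos: [0.6364, -0.0408, 0.2058]
tool_rot: [3.077, -0.631, 0.0]
ft_force: [-3.9, -0.1, 7.1]
width: 0.008
finger_force: 39.1
```

```bash
python3 - <<'E'
from h import *
feel(5)
E
```

```text
t 16.30 p [ 0.6364 -0.0408  0.2058] yaw -0.404 rad 0.0471 posang -0.405 q6 1.776 w 0.0082
 F [-4.23  0.2   6.64] [0.47 0.58 0.41] T [0.001 0.726 0.016] [0.033 0.017 0.038] Ftool [-3.97  1.48 -6.64] Mz -0.054 sd 0.058
```

>>> {"method": "carry_out", "body": {"commands": [0,0,0.03,0,0.0014,0.0001,0,0,0,0.06,-0.0001,0.0028,0.0002,0]}}

```text
t: 16.55
ee_pos: [0.6352, -0.0433, 0.2056]
tool_rot: [3.057, -0.723, 0.0]
ft_force: [-4.6, 0.5, 6.9]
width: 0.0084
finger_force: 39.1
```

```bash
python3 - <<'E'
from h import *
feel(5)
E
```

```text
t 16.80 p [ 0.6352 -0.0433  0.2056] yaw -0.464 rad 0.0471 posang -0.464 q6 1.831 w 0.0083
 F [-4.   -0.04  6.54] [0.33 0.28 0.08] T [0.039 0.714 0.035] [0.028 0.024 0.024] Ftool [-3.56  1.83 -6.54] Mz -0.051 sd 0.028
```

>>> {"method": "carry_out", "body": {"commands": [0,0,0.03,0,0.0014,0.0001,0,0,0,0.06,-0.0001,0.0028,0.0002,0]}}

```text
t: 17.05
ee_pos: [0.6339, -0.0456, 0.2054]
tool_rot: [3.034, -0.814, 0.0]
ft_force: [-4.1, 0.7, 6.7]
width: 0.0084
finger_force: 39.2
```

```bash
python3 - <<'E'
from h import *
feel(5)
E
```

```text
t 17.30 p [ 0.6339 -0.0457  0.2054] yaw -0.524 rad 0.0470 posang -0.522 q6 1.887 w 0.0081
 F [-3.97  0.32  6.77] [0.47 0.33 0.57] T [0.051 0.708 0.058] [0.029 0.044 0.007] Ftool [-3.6   1.71 -6.77] Mz -0.022 sd 0.009
```

>>> {"method": "carry_out", "body": {"commands": [0,0,0.03,0,0.0014,0.0001,0,0,0,0.06,-0.0001,0.0028,0.0002,0]}}

```text
t: 17.55
ee_pos: [0.6325, -0.0476, 0.2053]
tool_rot: [-3.008, 0.904, -0.0]
ft_force: [-4.6, 1.4, 7.2]
width: 0.0083
finger_force: 39.5
```

```bash
python3 - <<'E'
from h import *
feel(6)
f=optics.capture("scene")["frame"].astype(int)
print([[int(x) for x in f[v,268:272].mean(0)] for v in range(194,204)])
E
```

```text
t 17.85 p [ 0.6325 -0.0476  0.2053] yaw -0.583 rad 0.0469 posang -0.573 q6 1.942 w 0.0082
 F [-4.08  1.37  7.11] [0.5 0.4 0.6] T [0.206 0.715 0.191] [0.039 0.031 0.03 ] Ftool [-4.16  1.1  -7.11] Mz 0.141 sd 0.047
[[70, 69, 70], [69, 69, 70], [69, 68, 69], [87, 83, 74], [106, 100, 84], [112, 105, 87], [110, 102, 85], [84, 78, 67], [56, 50, 46], [46, 42, 40]]
```

The torque has started to climb, so the head is meeting the rim. I add a small step of 0.03 rad.

>>> {"method": "carry_out", "body": {"commands": [0,0,0.015,0,0.0007,0,0,0,0,0.03,0,0.0014,0.0001,0]}}

```text
t: 18.15
ee_pos: [0.6318, -0.0486, 0.2053]
tool_rot: [-2.994, 0.948, -0.001]
ft_force: [-3.9, 2.0, 7.3]
width: 0.0085
finger_force: 39.7
```

```bash
python3 - <<'E'
from h import *
feel(8)
E
```

```text
t 18.55 p [ 0.6318 -0.0486  0.2053] yaw -0.613 rad 0.0469 posang -0.597 q6 1.970 w 0.0080
 F [-3.5   1.5   6.97] [0.57 0.66 0.55] T [0.274 0.679 0.249] [0.022 0.029 0.024] Ftool [-3.72  0.78 -6.97] Mz 0.215 sd 0.042
```

>>> {"method": "carry_out", "body": {"commands": [0,0,0.015,0,0.0007,0,0,0,0,0.03,0,0.0014,0.0001,0]}}

```text
t: 18.8
ee_pos: [0.6312, -0.0495, 0.2052]
tool_rot: [-2.98, 0.992, -0.001]
ft_force: [-3.4, 2.7, 7.1]
width: 0.0085
finger_force: 40.1
```

```bash
python3 - <<'E'
from h import *
feel(8)
E
```

```text
t 19.20 p [ 0.6312 -0.0495  0.2052] yaw -0.643 rad 0.0469 posang -0.622 q6 1.998 w 0.0081
 F [-3.55  1.88  7.22] [0.35 0.55 0.33] T [0.344 0.623 0.3  ] [0.029 0.027 0.036] Ftool [-3.96  0.62 -7.22] Mz 0.275 sd 0.028
```

>>> {"method": "carry_out", "body": {"commands": [0,0,0.015,0,0.0007,0,0,0,0,0.03,0,0.0014,0.0001,0]}}

```text
t: 19.45
ee_pos: [0.6305, -0.0504, 0.2052]
tool_rot: [-2.964, 1.036, -0.002]
ft_force: [-2.9, 2.9, 7.6]
width: 0.0087
finger_force: 40.5
```

```bash
python3 - <<'E'
from h import *
feel(10)
f=optics.capture("scene")["frame"].astype(int)
print([[int(x) for x in f[v,268:272].mean(0)] for v in range(194,204)])
for k in range(1,17):
    f=-k*.15
    print("%.2f %.4f %.4f %.4f"%(f,-.046*(1-np.cos(f)),.046*np.sin(f),.024*f/2/np.pi),end=" | ")
E
```

```text
t 19.95 p [ 0.6305 -0.0504  0.2052] yaw -0.672 rad 0.0469 posang -0.647 q6 2.026 w 0.0087
 F [-3.24  2.58  7.05] [0.49 0.35 0.37] T [0.425 0.561 0.385] [0.031 0.036 0.025] Ftool [-4.14 -0.01 -7.05] Mz 0.390 sd 0.042
[[70, 69, 70], [70, 69, 70], [69, 68, 69], [86, 82, 74], [106, 99, 84], [112, 104, 87], [109, 102, 85], [84, 78, 66], [56, 50, 45], [47, 42, 40]]
-0.15 -0.0005 -0.0069 -0.0006 | -0.30 -0.0021 -0.0136 -0.0011 | -0.45 -0.0046 -0.0200 -0.0017 | -0.60 -0.0080 -0.0260 -0.0023 | -0.75 -0.0123 -0.0314 -0.0029 | -0.90 -0.0174 -0.0360 -0.0034 | -1.05 -0.0231 -0.0399 -0.0040 | -1.20 -0.0293 -0.0429 -0.0046 | -1.35 -0.0359 -0.0449 -0.0052 | -1.50 -0.0427 -0.0459 -0.0057 | -1.65 -0.0496 -0.0459 -0.0063 | -1.80 -0.0565 -0.0448 -0.0069 | -1.95 -0.0630 -0.0427 -0.0074 | -2.10 -0.0692 -0.0397 -0.0080 | -2.25 -0.0749 -0.0358 -0.0086 | -2.40 -0.0799 -0.0311 -0.0092 |
```

The screw is firm: the handle torque is about 0.39 N m, so roughly 80–110 N, and the picture shows the stopper no longer sinking. I unwind 2.4 rad, about 9 mm.

>>> {"method": "carry_out", "body": {"commands": [0,0,-0.15,-0.0005,-0.0069,-0.0006,0,0,0,-0.3,-0.0021,-0.0136,-0.0011,0,0,0,-0.45,-0.0046,-0.02,-0.0017,0,0,0,-0.6,-0.008,-0.026,-0.0023,0,0,0,-0.75,-0.0123,-0.0314,-0.0029,0,0,0,-0.9,-0.0174,-0.036,-0.0034,0,0,0,-1.05,-0.0231,-0.0399,-0.004,0,0,0,-1.2,-0.0293,-0.0429,-0.0046,0,0,0,-1.35,-0.0359,-0.0449,-0.0052,0,0,0,-1.5,-0.0427,-0.0459,-0.0057,0,0,0,-1.65,-0.0496,-0.0459,-0.0063,0,0,0,-1.8,-0.0565,-0.0448,-0.0069,0,0,0,-1.95,-0.063,-0.0427,-0.0074,0,0,0,-2.1,-0.0692,-0.0397,-0.008,0,0,0,-2.25,-0.0749,-0.0358,-0.0086,0,0,0,-2.4,-0.0799,-0.0311,-0.0092,0,0,0,-2.4,-0.0799,-0.0311,-0.0092,0]}}

```text
t: 22.12
ee_pos: [0.5876, 0.0225, 0.2141]
tool_rot: [2.042, 2.385, 0.002]
ft_force: [-1.2, -0.4, 5.4]
width: 0.0081
finger_force: 39.3
```

```bash
python3 - <<'E'
from h import *
feel(5)
c=optics.capture("scene"); f=c["frame"].astype(int)
print([[int(x) for x in f[v,268:272].mean(0)] for v in range(186,204)])
im=c["frame"][100:220,210:350]
cv2.imwrite("pics/s3.png",cv2.cvtColor(cv2.resize(im,None,fx=5,fy=5,interpolation=2),4))
E
```

```text
t 22.38 p [0.5877 0.0225 0.214 ] yaw 1.725 rad 0.0451 posang 1.691 q6 -0.262 w 0.0081
 F [-2.57 -0.77  5.89] [0.45 0.55 0.47] T [-0.078  0.404 -0.106] [0.023 0.022 0.021] Ftool [-0.37 -2.65 -5.9 ] Mz 0.013 sd 0.026
[[112, 109, 105], [113, 110, 107], [112, 109, 106], [81, 79, 78], [68, 68, 68], [68, 67, 68], [69, 68, 69], [66, 66, 66], [73, 71, 67], [90, 85, 73], [93, 87, 74], [97, 91, 77], [105, 99, 82], [109, 102, 84], [106, 99, 83], [82, 75, 65], [53, 48, 44], [44, 40, 37]]
```

View pics/s3.png

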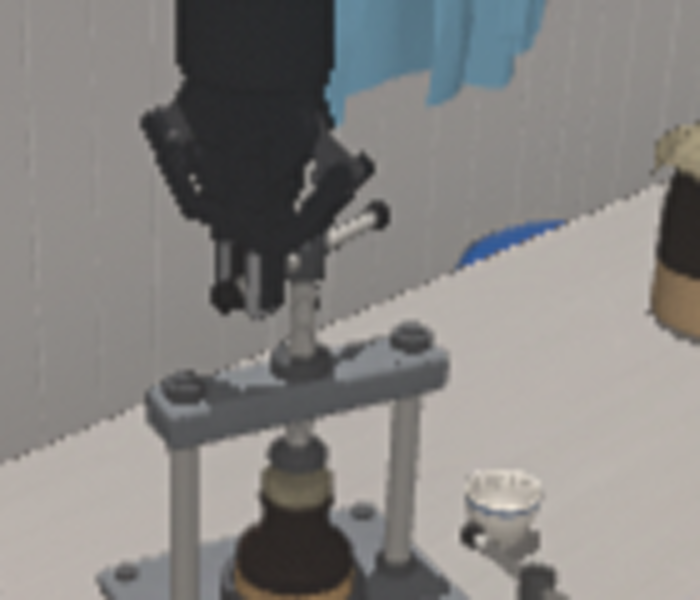

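The pad (crop (298,452)) has risen about 9 mm and the stopper head (crop (298,488)) stays seated on the rim. I let go and lift away.

>>> {"method": "carry_out", "body": {"commands": [0,0,0,0,0,0,60,0,0,0,0,0,0,60,0,0,0,0,0,0,60,0,0,0,0,0,-0.03,60,0,0,0,0,0,-0.07,60,0,0,0,0,0,-0.1,60,0,0,0,0,0,-0.1,60,0,0,0,0,0,-0.1,60]}}

```text
t: 23.42
ee_pos: [0.5866, 0.0228, 0.311]
tool_rot: [-2.042, -2.385, 0.002]
ft_force: [0.1, -0.4, -1.3]
width: 0.0512
finger_force: 0.0
```

```bash
python3 - <<'E'
from h import *
feel(3)
f=optics.capture("scene")["frame"].astype(int)
print([[int(x) for x in f[v,268:272].mean(0)] for v in range(186,204)])
print(arm.sign_off())
E
```

```text
t 23.57 p [0.5863 0.0229 0.3101] yaw 1.726 rad 0.0456 posang 1.721 q6 -0.263 w 0.0513
 F [ 0.09  0.24 -0.2 ] [0.26 0.18 0.54] T [-0.005 -0.003 -0.004] [0.029 0.008 0.013] Ftool [0.23 0.13 0.2 ] Mz -0.010 sd 0.010
[[112, 109, 105], [113, 109, 106], [112, 109, 106], [81, 79, 78], [69, 68, 68], [68, 67, 68], [69, 68, 69], [67, 66, 67], [73, 71, 67], [90, 85, 73], [93, 87, 73], [96, 90, 76], [105, 98, 82], [108, 102, 84], [106, 99, 83], [82, 76, 64], [54, 48, 43], [45, 40, 38]]
the job is handed in; nothing more can be done
None
```

I handed the job in at about 24 s, with no verdict returned: the stopper is home and was pressed firm at an estimated 80–110 N, the pad is wound back about 9 mm, and the handle is released with the gripper clear.

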